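Set the blue bench valve half open

TASK

Open the blue-handled valve on the bench halfway: turn its handle until the pointer stands at the green mark on its white scale, then let go. Leave the red-handled valve set as it is.

Things in the scene. Friction and masses are not known exactly. Their poses are not given: they have to be found in the camera images.
- blue_valve_base: the blue-handled bench valve, bolted down; place and heading vary. Origin: on the bench, on the handle's vertical turning axis; z up. Grey foot 72 mm across, steel nozzle along -x (74 mm out, 30 mm up), white scale disc 100 mm across, top 55 mm above the bench. Rim marks: long black at +y (shut), wide green midway between +y and -x (half open), long black at -x (open), ticks each 15 degrees
- blue_valve_tip (a point): tip of the blue handle's pointer nose, 36 mm from the turning axis, 71 mm above the bench; its x points outward along the handle. The handle: an upright bar centred on the axis, 50 mm long, 14 mm thick, 66 to 98 mm above the bench (pinch its thickness from above, over the axis), on a hub 26 mm across, 59 to 69 mm up; nose 8 mm wide, 66 to 76 mm up; white line on the pointing end
- blue_valve (a joint): opening angle of the blue handle, rad: 0 = shut (pointer along the base's +y), growing counter-clockwise seen from above to 1.571 = fully open (pointer along the base's -x, over the nozzle); 0.785 = green mark. Starts between 0 and 0.35. Stops at both ends; light friction (about 0.06 N m), no spring, stays where it is left
- red_valve_tip (a point): pointer tip of the red handle, on another fixed valve of the same shape and size, to be left as it is: 36 mm from that valve's turning axis, 71 mm above the bench; its x points outward along the handle. The red valve's axis is at least 0.24 m from the blue one; its place and setting vary
There are look-alikes about, which are no part of the job. What is shaped like the blue_valve_base but turquoise is not meant.

How it is judged:
By the outcome, as a careful person would: the job done as asked, in the order asked, and still so for the second after the job is handed in, with the robot touching nothing.
It also fails if it takes over 32 s, if anything falls off the work surface, if the arm or the gripper's body presses on something with over 40 N, if the wrist force passes 120 N, or if a joint passes its speed limit or range.

ROBOT

A 6-joint arm with a two-finger parallel gripper is mounted at the origin on a cart in front of the work surface, level with it; the furniture and walls round the work are solid. World frame = base frame: x ahead of the robot, y to its left, z up, the work surface at z = 0. Lengths are in m, angles in rad, forces in N, time in s.
With the tool pointing down it reaches from about 0.35 to 0.8 m from the base axis. Payload 7.3 kg.
Tool frame: the origin (TCP) lies between the finger pads; the fingertips stand 25 mm ahead of it and the grasp point (between the pads) lies 6 mm ahead of it (r.tip_extent is the distance from the TCP to the fingertips, in m); z points along the fingers, y is the direction in which the jaws open and shut (so a half turn about z gives the same grasp; the last joint's range is limited). The gripper opens to 85 mm and grips with 20 to 120 N. Pads are 22 mm wide; open, the fingers measure 114 mm over their backs; the gripper's body (76 mm by 85 mm) begins 54 mm behind the grasp point. The pads swing forward as they close: fully open they stand 13 mm farther back than shut.
Start: joints at [-1.429, 0.342, 1.524, -0, 1.275, -0.146], TCP at [0.149, -0.503, 0.256] pointing down, gripper open.
Joint ranges: [-2.53, 2.53], [-0.77, 2.02], [0.04, 2.7], [-1, 4.14], [0.28, 2.66], [-3.11, 3.11]. Speed limits (rad/s): [2.57, 2.57, 3.14, 3.14, 3.14, 3.14].

INTERFACE

Orientations are given as a unit quaternion [x, y, z, w].
In Python, from workcell import r, command_gripper, optics gives the robot as it stands. The module is installed in compiled form; this text tells all that it offers. Calls block until the motion is done:
- r.reach(position, orientation): joint-space move of the TCP to a pose.
- r.move_straight(position, orientation=None, speed=0.15, max_force=None): straight line of the TCP; orientation=None keeps the orientation; speed is the mean speed in m/s. With max_force (N) it stops when the force on the tool has changed by that much, and returns True; else False.
- r.movej(angles): joint-space move.
- command_gripper(opening, force=None): finger opening in m; force is the grip in N (None keeps the last); returns when the fingers have stopped.
- r.hold(seconds).
- r.solve_ik(position, orientation): joint angles nearest the present ones, or None.
- r.read_state(): the state.
- optics.get_image(name): name is "side" or "top" or "wrist"; returns (picture, depth): 384x512x3 uint8, red, green, blue; 384x512 float32, m along the optical axis (not along the pixel's ray), 0 where there is no reading.
- optics.camera_model(name): a dict with "K" (3x3 intrinsics, pixels), "R" (3x3) and "t" (3): a world point X has camera coordinates R X + t; the wrist camera has in their place "tool_from_camera" (4x4, takes a point from camera to tool coordinates, whose origin is the TCP and whose axes are the flange's). Camera axes: x right, y down, z forward; pixel columns grow to the right and rows downward; lengths in m; the calibration is good to about 2 mm. A picture is of the moment at which its call begins: read the wrist's pose just before it. camera_model takes no time and is no camera call.
A pose or a line that the arm cannot do raises r.PlanningError and nothing moves.
- r.finish_job(): hands the job in, once; it reports no verdict.
The state is a dict: "time_s": time; "joint_positions": joint angles; "dq": joint speeds; "tau": joint torques, N m; "eef_pos": TCP position; "eef_rot": TCP orientation; "contact_force": force on the tool from outside, world axes, zero at the start; "torque": the same for the moment, N m; "grip_width": finger opening in m.
Only numpy, scipy, OpenCV 4.12 (cv2) and the standard library are available. Lean on these libraries where they do the work, as an engineer would, in place of code of your own. Each camera call takes 0.05 s, during which the arm holds its last target. There are 200 camera calls.

## Working session

There is one attempt and no reset: what is moved stays moved. The work goes in short steps, each a Python script; the robot and the scene stay as the last script left them, time stands still between calls to the robot, and variables do not carry over. Pictures are saved under pics/ and viewed, about 8 in all and at most 12, crops included, and the job is handed in when it is done.

```bash
mkdir -p pics; python3 - <<'E'
from workcell import r,optics
import cv2,numpy as np
ims=[]
for n in("top","side"):
    p,d=optics.get_image(n); np.savez(f"pics/{n}.npz",p=p,d=d); m=optics.camera_model(n); print(n,m)
    cv2.imwrite(f"pics/{n}.png",cv2.resize(p[:,:,::-1],(768,576)))
print(optics.camera_model("wrist"),r.read_state()["time_s"])
E
```

```text
top {'K': array([[359.62381061,   0.        , 252.81547377],
       [  0.        , 359.62381061, 197.93327205],
       [  0.        ,   0.        ,   1.        ]]), 'R': array([[-0.0232014 , -0.99951452,  0.02079447],
       [-0.99473814,  0.02100437, -0.10027392],
       [ 0.09978846, -0.02301154, -0.99474255]]), 't': array([-0.02909033,  0.51039863,  0.89250555])}
side {'K': array([[428.89576679,   0.        , 249.78180539],
       [  0.        , 428.89576679, 197.5000547 ],
       [  0.        ,   0.        ,   1.        ]]), 'R': array([[-0.99974498,  0.0179542 , -0.01369717],
       [ 0.02183861,  0.61427916, -0.78878653],
       [-0.00574815, -0.7888845 , -0.61451461]]), 't': array([0.5317338 , 0.05793441, 1.17937522])}
{'K': array([[289.80916349,   0.        , 263.22392394],
       [  0.        , 289.80916349, 189.53760756],
       [  0.        ,   0.        ,   1.        ]]), 'tool_from_camera': array([[ 5.08377984e-04, -9.58543484e-01, -2.84945838e-01,
         7.33917915e-02],
       [ 9.99999797e-01,  5.97099291e-04, -2.24490921e-04,
         1.41715466e-03],
       [ 3.85325268e-04, -2.84945666e-01,  9.58543593e-01,
        -1.18269478e-01],
       [ 0.00000000e+00,  0.00000000e+00,  0.00000000e+00,
         1.00000000e+00]])} 0.1
```

View pics/top.png

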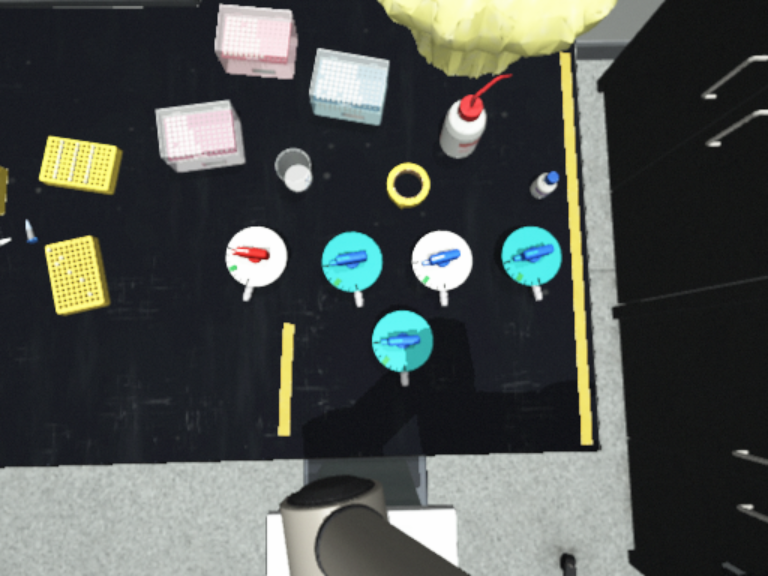

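View pics/side.png

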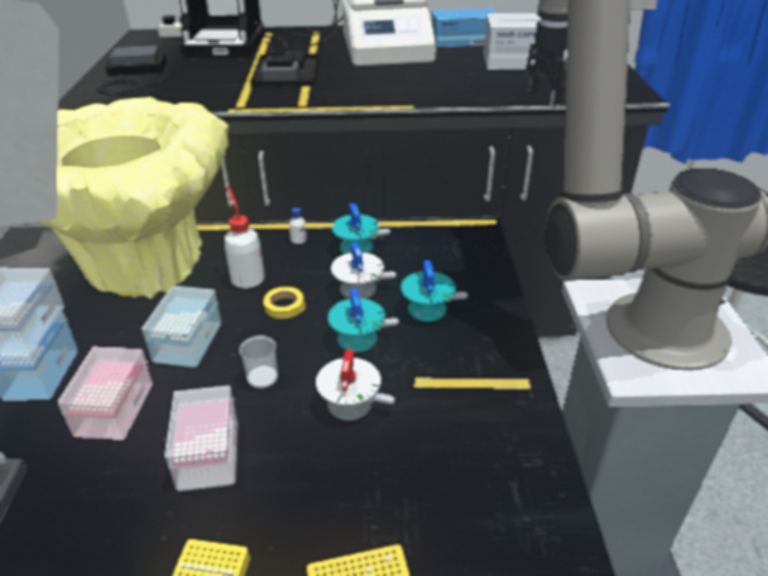

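The target is the white disc with the blue handle, at about (442,260) in the enlarged top view. The turquoise look-alikes sit beside and below it, and the red valve is at (256,257). Next I'll locate it by rays and take a close look.

```bash
cat > h.py <<'E'
import numpy as np,cv2
from scipy.spatial.transform import Rotation as Ro
from workcell import r,command_gripper,optics
def cam(n,st=None):
    m=optics.camera_model(n)
    if n!="wrist": return m["K"],m["R"].T,-m["R"].T@m["t"]
    T=m["tool_from_camera"]; A=Ro.from_quat(st["eef_rot"]).as_matrix()
    return m["K"],A@T[:3,:3],A@T[:3,3]+st["eef_pos"]
def ray(c,uv,z):
    K,A,o=c; uv=np.atleast_2d(uv).astype(float)
    d=(A@np.linalg.inv(K)@np.c_[uv,np.ones(len(uv))].T).T
    return o+d*((z-o[2])/d[:,2])[:,None]
def down(yaw): # tool z down, tool y at world heading yaw
    y=np.array([np.cos(yaw),np.sin(yaw),0]); z=np.array([0,0,-1.]); x=np.cross(y,z)
    return Ro.from_matrix(np.c_[x,y,z]).as_quat()
def hsv(p): return cv2.cvtColor(p,cv2.COLOR_RGB2HSV)
def blobs(m,amin):
    n,l,s,c=cv2.connectedComponentsWithStats(m.astype(np.uint8)); return [(l==i,s[i],c[i]) for i in range(1,n) if s[i][4]>=amin]
E
python3 - <<'E'
from h import *
for n,g in(("top",(295,173)),("side",(239,178))):
    f=np.load(f"pics/{n}.npz"); h=hsv(f["p"]); c=cam(n)
    w=(h[...,1]<60)&(h[...,2]>150)
    for m,s,_ in blobs(w,100):
        ys,xs=np.nonzero(m)
        if not(s[0]-3<g[0]<s[0]+s[2]+3 and s[1]-3<g[1]<s[1]+s[3]+3):continue
        P=ray(c,np.c_[xs,ys],.055); (x,y),R=cv2.minEnclosingCircle(P[:,:2].astype(np.float32)); print(n,s,x,y,R)
E
python3 - <<'E'
from h import *
p=ray(cam("top"),(442/1.5,260/1.5),.06)[0]; print(p)
for yaw in(0.15,0.15+np.pi,):
    for d in (0,.7):
        print(yaw,d,r.solve_ik([p[0],p[1],.098],down(yaw+d)))
E
```

```text
top [  258    40   171   344 15214] 0.48597076535224915 -0.32294735312461853 0.4466559588909149
top [ 275  154   40   50 1124] 0.5541333556175232 -0.14452530443668365 0.06257843971252441
side [221 168  43  21 512] 0.5507237315177917 -0.13602791726589203 0.06379963457584381
[ 0.56536961 -0.14490347  0.06      ]
0.15 0 [-3.82176528e-01  6.10537347e-01  1.55481479e+00 -4.44089210e-16
  9.76240514e-01 -5.32176528e-01]
0.15 0.7 [-3.82176528e-01  6.10537347e-01  1.55481479e+00 -4.44089210e-16
  9.76240514e-01 -1.23217653e+00]
3.291592653589793 0 [-3.82176528e-01  6.10537347e-01  1.55481479e+00 -4.44089210e-16
  9.76240514e-01  2.60941613e+00]
3.291592653589793 0.7 [-3.82176528e-01  6.10537347e-01  1.55481479e+00 -4.44089210e-16
  9.76240514e-01  1.90941613e+00]
```

```bash
python3 - <<'E'
from h import *
r.reach([.565,-.145,.24],down(.15)); r.hold(.2)
st=r.read_state(); p,d=optics.get_image("wrist")
np.savez("pics/w1.npz",p=p,d=d,pos=st["eef_pos"],rot=st["eef_rot"]); cv2.imwrite("pics/w1.png",cv2.resize(p[:,:,::-1],(768,576)))
print(st["time_s"],st["eef_pos"])
E
```

```text
2.2833 [ 0.56476868 -0.1457981   0.24004444]
```

View pics/w1.png

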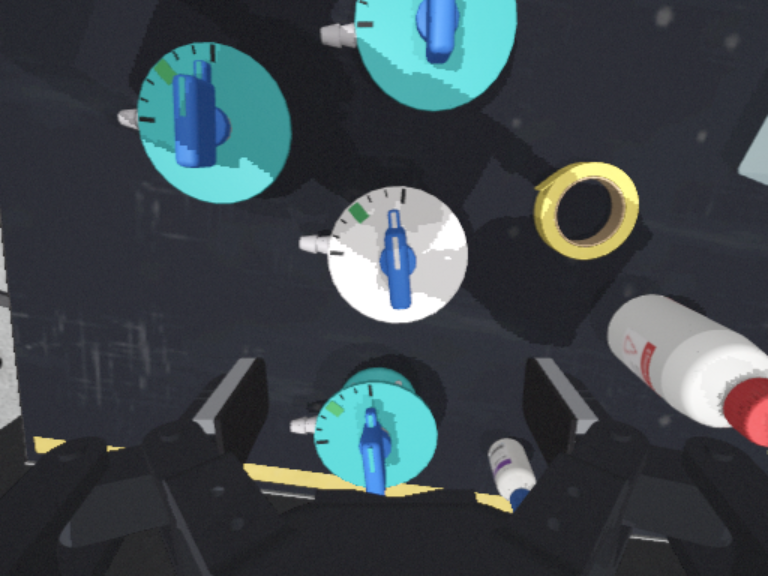

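The view shows the white disc centred at about (398,255), with the pointer tip at (393,210), the green mark at (359,213), the shut mark at (403,196) and the nozzle at (315,243). I'll measure these now.

```bash
cat > meas.py <<'E'
from h import *
def meas(p,st,c0=(.565,-.145)):
    c=cam("wrist",st); h=hsv(p); yy,xx=np.mgrid[:384,:512]
    def pts(z): return ray(c,np.c_[xx.ravel(),yy.ravel()],z)[:,:2].reshape(384,512,2)
    S=pts(.055); c0=np.array(c0)
    for _ in range(6): # rim points: farthest disc pixels per sector, circle fit
        rel=S-c0; R=np.hypot(*np.moveaxis(rel,2,0)); a=np.arctan2(rel[...,1],rel[...,0])
        w=(h[...,1]<60)&(h[...,2]>120)&(R<.065)
        n,l,s,_c=cv2.connectedComponentsWithStats(cv2.morphologyEx(w.astype(np.uint8),cv2.MORPH_OPEN,np.ones((5,5))))
        w=l==1+np.argmax(s[1:,4]); q=[]
        for t in np.arange(-np.pi,np.pi,.1):
            k=w&(abs(a-t)<.05)
            if k.sum(): i=np.argmax(np.where(k,R,0)); q.append(S.reshape(-1,2)[i])
        q=np.array(q); good=np.ones(len(q),bool)
        for _ in range(5):
            A=np.c_[2*q[good],np.ones(good.sum())]; x=np.linalg.lstsq(A,(q[good]**2).sum(1),rcond=None)[0]
            rad=np.sqrt(x[2]+x[:2]@x[:2]); good=abs(np.hypot(*(q-x[:2]).T)-rad)<.0025
        c0=x[:2]
    rel=S-c0; R=np.hypot(*np.moveaxis(rel,2,0))
    g=(h[...,0]>45)&(h[...,0]<80)&(h[...,1]>90)&(R<.052)
    gc=rel[g].mean(0); ga=np.arctan2(gc[1],gc[0])
    bl=(h[...,0]>98)&(h[...,0]<130)&(h[...,1]>110)
    out={"c":c0,"rad":rad,"n":good.sum(),"green":ga,"green_r":np.hypot(*gc),"ng":g.sum()}
    Q=pts(.098); rq=np.hypot(*np.moveaxis(Q-c0,2,0)); b=bl&(rq<.055)
    # nose side: blue pixels at nose-top height beyond the bar end
    N=pts(.076)-c0; rn=np.hypot(*np.moveaxis(N,2,0)); k=bl&(rn>.0285)&(rn<.038)
    an=np.arctan2(N[...,1],N[...,0]); k&=abs(np.angle(np.exp(1j*(an-ga))))<1.3
    if k.sum(): m=N[k].mean(0); out["nose"]=np.arctan2(m[1],m[0]); out["nn"]=k.sum()
    # white line on bar top (bright, unsaturated) plus bar blue: long axis at top height
    v=(Q[b]); ev=np.linalg.svd(v-v.mean(0),full_matrices=False)[2][0]
    if ev@[np.cos(ga),np.sin(ga)]<0: ev=-ev
    out["bar_axis"]=np.arctan2(ev[1],ev[0]); out["bar_mean_off"]=v.mean(0)-c0
    return out
E
python3 - <<'E'
from meas import *
f=np.load("pics/w1.npz"); o=meas(f["p"],{"eef_pos":f["pos"],"eef_rot":f["rot"]}); print(o)
c=cam("wrist",{"eef_pos":f["pos"],"eef_rot":f["rot"]})
def ang(u,z): 
    d=(ray(c,np.array(u)/1.5,z)[0][:2]-o["c"]); return np.arctan2(d[1],d[0]),np.hypot(*d)
print("shut",ang((403,196),.055),"tip",ang((393.5,210),.076),"green",ang((359,213),.055),"open",ang((336,253),.055),"noz",ang((315,243),.037))
E
```

```text
{'c': array([ 0.5673304 , -0.14422365]), 'rad': np.float64(0.049799735385425835), 'n': np.int64(57), 'green': np.float64(2.4268622415480534), 'green_r': np.float64(0.04217140883905095), 'ng': np.int64(89), 'nose': np.float64(1.8105249113347046), 'nn': np.int64(29), 'bar_axis': np.float64(1.7994935560778536), 'bar_mean_off': array([-0.0007817 ,  0.00463146])}
shut (np.float64(1.6295040530537268), np.float64(0.043416202730737395)) tip (np.float64(1.7898193888230405), np.float64(0.03629793530647307)) green (np.float64(2.4182833564162327), np.float64(0.041300410084200406)) open (np.float64(-3.067555350564022), np.float64(0.04373325947942673)) noz (np.float64(-3.1053846687977624), np.float64(0.061954732562815945))
```

Everything agrees with the stated sizes: radius 49.8 mm, and green at 2.42, midway between shut at 1.63 and open at 3.22. The pointer is at 1.80. Next I'll descend, pinch, turn by the last joint and release.

```bash
python3 - <<'E'
from h import *
c=[.5673,-.1442]; y0=1.80-np.pi/2; y1=2.423-np.pi/2
r.reach([*c,.15],down(y0)); command_gripper(.05)
print("hit",r.move_straight([*c,.099],speed=.06,max_force=15))
command_gripper(0.0,25); st=r.read_state(); print(st["grip_width"],st["contact_force"],st["torque"],st["eef_pos"])
q=np.array(st["joint_positions"]); n=5
for i in range(n):
    q2=q.copy(); q2[5]-=(y1-y0)*(i+1)/n; r.movej(q2)
r.hold(.2); st=r.read_state(); print(st["contact_force"],st["torque"],st["eef_pos"],Ro.from_quat(st["eef_rot"]).as_matrix()[:,1],np.cos(y1),np.sin(y1))
command_gripper(.05); r.hold(.1)
r.move_straight([*st["eef_pos"][:2],.15],speed=.1); r.reach([.567,-.145,.24],down(.15)); r.hold(.2)
st=r.read_state(); p,d=optics.get_image("wrist"); cv2.imwrite("pics/w2.png",cv2.resize(p[100:260,170:360,::-1],None,fx=3.5,fy=3.5)); print(st["time_s"],st["contact_force"])
np.savez("pics/w2.npz",p=p,d=d,pos=st["eef_pos"],rot=st["eef_rot"])
from meas import meas; print(meas(p,st))
E
```

```text
hit False
0.013410069590833124 [-4.56811554 -1.40623035  5.42281597] [-0.09491582  0.75252676 -0.00203368] [ 0.56663458 -0.14439842  0.09948329]
[ 4.01752759  4.24995689 -1.62951386] [ 0.68456549 -0.81279737  0.08383542] [ 0.56723288 -0.14397915  0.09955421] [6.62830428e-01 7.48769536e-01 7.62478133e-05] 0.658325968230242 0.7527329669635271
8.1917 [-0.92231036  0.88977326 -0.04264659]
{'c': array([ 0.56722486, -0.14419673]), 'rad': np.float64(0.049943298611381574), 'n': np.int64(58), 'green': np.float64(2.4248319248679637), 'green_r': np.float64(0.04181261195706209), 'ng': np.int64(93), 'nose': np.float64(2.3790553426088445), 'nn': np.int64(34), 'bar_axis': np.float64(2.3458107027987043), 'bar_mean_off': array([-0.00021705,  0.00532899])}
```

View pics/w2.png

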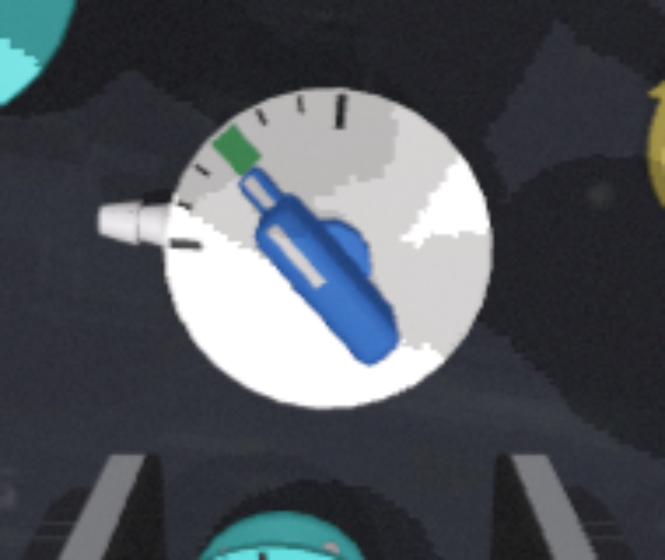

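```bash
python3 - <<'E'
from meas import *
f=np.load("pics/w2.npz"); st={"eef_pos":f["pos"],"eef_rot":f["rot"]}; c=cam("wrist",st); o=np.array([.5672,-.1442])
P=lambda u,z: ray(c,np.array(u)/3.5+[170,100],z)[0][:2]
d=P((253,176),.076)-o; print("tip",np.arctan2(d[1],d[0]),np.hypot(*d))
d=P((274,232),.098)-P((318,283),.098); print("line",np.arctan2(d[1],d[0]))
# bar top: long-edge direction from brighter blue mask
h=hsv(f["p"]); m=(h[...,0]>98)&(h[...,0]<130)&(h[...,1]>110)
for a,b in(((290,195),(395,315)),((258,242),(350,358))):
    d=P(a,.098)-P(b,.098); print("edge",np.arctan2(d[1],d[0]))
# white line pixels by mask
k=(h[...,1]<120)&(h[...,2]>150); n,l,s,cc=cv2.connectedComponentsWithStats(k.astype(np.uint8),connectivity=4)
i=l[int(100+257/3.5),int(170+297/3.5)]; print(s[i]); ys,xs=np.nonzero(l==i); Q=ray(c,np.c_[xs,ys],.098)[:,:2]; v=np.linalg.svd(Q-Q.mean(0))[2][0] if len(Q)<500 else [0,0]; print(np.arctan2(v[1],v[0])%np.pi, Q.mean(0)-o)
E
```

```text
tip 2.362359826789373 0.0339699337240262
line 2.416774884901858
edge 2.431616383435262
edge 2.370780483553915
[246 164  17  19  94]
2.41357438155719 [-0.00965869  0.00861203]
```

The white line on the handle gives 2.414, and the gripper's yaw at release gives 2.417. The side-biased nose estimates are lower, at 2.36–2.38. I'll take one more look with the camera in the handle's own plane, where there is no sideways parallax.

```bash
python3 - <<'E'
from meas import *
r.reach([.567,-.144,.24],down(.852)); r.hold(.2)
st=r.read_state(); p,d=optics.get_image("wrist"); print(meas(p,st),st["time_s"])
cv2.imwrite("pics/w3.png",cv2.resize(p[90:260,150:370,::-1],None,fx=3.5,fy=3.5))
E
```

```text
{'c': array([ 0.56721858, -0.14429378]), 'rad': np.float64(0.04978212551616524), 'n': np.int64(60), 'green': np.float64(2.4185719642788266), 'green_r': np.float64(0.04238336393699644), 'ng': np.int64(90), 'nose': np.float64(2.4339319616657895), 'nn': np.int64(34), 'bar_axis': np.float64(2.4283255862647053), 'bar_mean_off': array([-0.00322044,  0.00315009])} 9.15
```

View pics/w3.png

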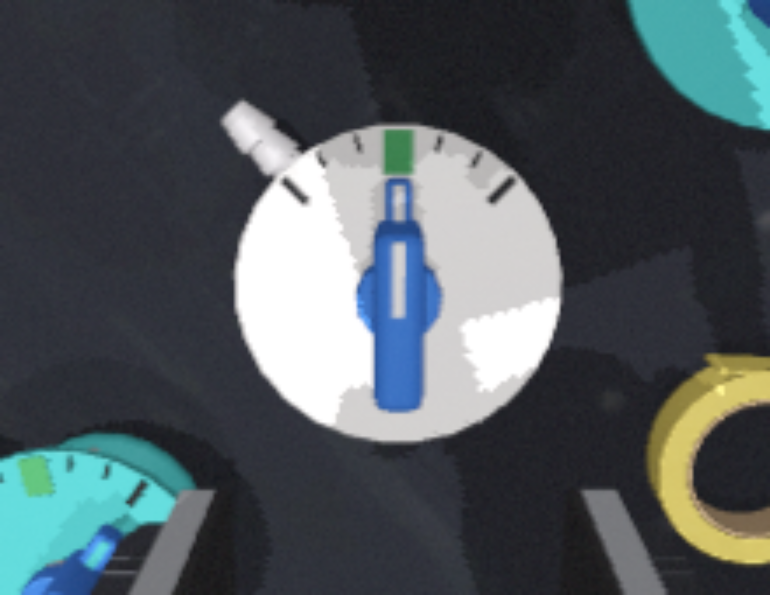

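The pointer nose at (399,182) lines up with the green mark at (398,152), and the gripper is clear of the valve. I'm handing in.

```bash
python3 -c "
from workcell import r
r.finish_job()"
```

```text
the job is handed in; nothing more can be done
```

The blue-handled valve is set to half open, and the job is handed in. I pinched its handle from above, turned it about 0.62 rad counter-clockwise, let go and backed off. The arm was clear above it at about 9 s on the robot's clock.

- **Last check:** seen in line with the handle, the pointer was at 2.43 rad and the green mark at 2.42 rad, both as headings in the world frame. They differ by about 0.01 rad, and the picture shows them lined up.
- **Disagreement:** an earlier look from the side gave 2.35–2.38 rad from the nose and bar outline. I put that down to parallax. The white line on the handle (2.41 rad) and the gripper's angle at release (2.417 rad) both supported the good setting.
- **Red valve:** the arm never went near the red valve. I did not take another picture of it afterwards.

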